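Find the offcut cover that rocks and push it open

TASK

Three of the four wells in the grey offcut box are packed full. With closed fingertips, gently press the rubber strips of the covers one after another until you find the cover that rocks, then push that cover in until it is fully open, leave it open and draw clear. Do not force the covers that will not move, and do not pick up or shift anything else on the bench.

Things in the scene. Friction and masses are not known exactly. Their poses are not given: they have to be found in the camera images.
- offcut_box: Fixed grey box, 216 (x) by 386 (y) by 100 mm high. Origin on the table under the middle of its row of four plywood covers; x points across the box away from the robot, y left along the row, z up. Covers at y = +141, +47, -47, -141 mm, each flush with the top (100 mm) over a well 112 (x) by 82 (y) by 92 mm deep, walls 12 mm. Bears 60 N of pressing at most.
- ledge (a point): Middle of the fixed ledge behind the covers, on its top face, 100 mm above the table (x from +56 to +148 mm of the box); a tape roll and a marker lie on it.
- row_mid (a point): Middle of the row, box top. The covers look alike. Three wells are packed with wood up to the cover: those covers give about 1 mm at most. One well, any of the four, holds only a 20 mm block: its cover rocks, tipping under about 1.5 N at the rubber strip (to 3 N nearer the pivot), stays where it is left and does not spring back.
- cover_a (a joint): Tilt of the leftmost (+y) cover: 0 shut and flush; grows as its near half (-x of the box) sinks into the well and its far half rises; fully open at the stop, 0.9 rad. It cannot tilt the other way. Plywood, 110 (x) by 78 (y) by 8 mm thick; level pivot along y across its middle, 4 mm below its top face.
- press_a (a point): Middle of the black rubber strip (18 by 50 mm, flush) on top of the near half of the leftmost (+y) cover, 35 mm from its pivot; moves with the cover. Pressing straight down here tips a free cover; fingers up to 30 mm (x) by 60 mm (y) can follow straight down into the well; the stop is met with the fingertips 25 to 40 mm below the box top.
- cover_b (a joint): Tilt of the second from left cover: 0 shut and flush; grows as its near half (-x of the box) sinks into the well and its far half rises; fully open at the stop, 0.9 rad. It cannot tilt the other way. Plywood, 110 (x) by 78 (y) by 8 mm thick; level pivot along y across its middle, 4 mm below its top face.
- press_b (a point): Middle of the black rubber strip (18 by 50 mm, flush) on top of the near half of the second from left cover, 35 mm from its pivot; moves with the cover. Pressing straight down here tips a free cover; fingers up to 30 mm (x) by 60 mm (y) can follow straight down into the well; the stop is met with the fingertips 25 to 40 mm below the box top.
- cover_c (a joint): Tilt of the third from left cover: 0 shut and flush; grows as its near half (-x of the box) sinks into the well and its far half rises; fully open at the stop, 0.9 rad. It cannot tilt the other way. Plywood, 110 (x) by 78 (y) by 8 mm thick; level pivot along y across its middle, 4 mm below its top face.
- press_c (a point): Middle of the black rubber strip (18 by 50 mm, flush) on top of the near half of the third from left cover, 35 mm from its pivot; moves with the cover. Pressing straight down here tips a free cover; fingers up to 30 mm (x) by 60 mm (y) can follow straight down into the well; the stop is met with the fingertips 25 to 40 mm below the box top.
- cover_d (a joint): Tilt of the rightmost (-y) cover: 0 shut and flush; grows as its near half (-x of the box) sinks into the well and its far half rises; fully open at the stop, 0.9 rad. It cannot tilt the other way. Plywood, 110 (x) by 78 (y) by 8 mm thick; level pivot along y across its middle, 4 mm below its top face.
- press_d (a point): Middle of the black rubber strip (18 by 50 mm, flush) on top of the near half of the rightmost (-y) cover, 35 mm from its pivot; moves with the cover. Pressing straight down here tips a free cover; fingers up to 30 mm (x) by 60 mm (y) can follow straight down into the well; the stop is met with the fingertips 25 to 40 mm below the box top.
- tape_roll: Cardboard tape roll, 90 mm across, 24 mm high, on the box ledge; leave alone. Origin under its centre.
- marker: Red marker, 100 mm long, 18 mm thick, lying on the box ledge; leave alone. Origin under its middle.
- water_bottle: Clear water bottle, 64 mm across, 200 mm tall, on the table; leave alone. Origin under its centre.
- concrete_block: Concrete block, 100 by 190 by 90 mm high; leave alone. Origin under its centre.
- screwdriver: Screwdriver lying on the table; leave alone.
- mug: Blue mug, 80 mm across, 90 mm high; leave alone. Origin under its centre.
- pencil: Yellow pencil, 180 mm long, 10 mm thick, lying on the table; leave alone. Origin under its middle.

How it is judged (in metres and radians):
On the way:
1. one cover rocks under the pressing fingers (tilts more than 0.08 rad while they press on it) (value of joint any of cover_a, cover_b, cover_c, cover_d above 0.08 rad and contact force between the fingers and offcut_box above 0.3 N), for 0.05 s.
At the end, for the whole second after the job is handed in: Exactly one cover stands open by more than 0.75 rad (the stop is at 0.9) and at rest, the other three are within 0.08 rad of shut, and every loose thing on the bench and ledge is within 30 mm of where it was (((value of joint cover_a above 0.75 rad and velocity of joint cover_a between -0.05 and 0.05 rad/s and value of joint each of cover_b, cover_c, cover_d below 0.08 rad) or (value of joint cover_b above 0.75 rad and velocity of joint cover_b between -0.05 and 0.05 rad/s and value of joint each of cover_a, cover_c, cover_d below 0.08 rad) or (value of joint cover_c above 0.75 rad and velocity of joint cover_c between -0.05 and 0.05 rad/s and value of joint each of cover_a, cover_b, cover_d below 0.08 rad) or (value of joint cover_d above 0.75 rad and velocity of joint cover_d between -0.05 and 0.05 rad/s and value of joint each of cover_a, cover_b, cover_c below 0.08 rad)) and distance of each of tape_roll, marker, water_bottle, concrete_block, screwdriver, mug, pencil from where it was at the start of the episode below 0.03 m); the robot touches nothing.
It fails at once if the box or a cover is pressed with more than 60 N (contact force between any of the fingers, the arm and offcut_box above 60 N).
It fails at once if a loose thing on the bench or ledge is lifted, carried or shifted by more than 30 mm (distance of any of tape_roll, marker, water_bottle, concrete_block, screwdriver, mug, pencil from where it was at the start of the episode above 0.03 m).
It also fails if it takes over 64 s, if anything falls off the work surface, if the arm or the gripper's body presses on something with over 40 N, if the wrist force passes 120 N, or if a joint passes its speed limit or range.

ROBOT

A 6-joint arm with a two-finger parallel gripper is mounted at the origin on the work surface. World frame = base frame: x ahead of the robot, y to its left, z up, the work surface at z = 0. Lengths are in mm, angles in rad, forces in N, time in s.
With the tool pointing down it reaches from about 300 to 775 mm from the base axis. Payload 14.6 kg.
Tool frame: the origin (TCP) lies midway between the tips of the shut fingers; the grasp point (between the pads) lies 19 mm behind it; x points along the fingers, z is the direction in which the jaws open and shut, and the axes are right-handed (so a half turn about x gives the same grasp; the last joint's range is limited). The gripper opens to 94 mm and grips with 3 to 60 N. Pads are 16 mm wide; open, the fingers measure 119 mm over their backs; the gripper's body (75 mm by 177 mm) begins 78 mm behind the grasp point.
Start: joints at [1.15, 0.3, 1.521, -0, 1.321, -0.067], TCP at [190.553, 515.925, 205.446] pointing down, gripper open.
Joint ranges: [-3.03, 3.03], [-0.79, 2.21], [0.23, 2.52], [-1.04, 4.18], [0, 3.07], [-2.55, 2.55]. Speed limits (rad/s): [2.22, 2.22, 2.57, 3.14, 3.14, 3.14].

INTERFACE

Orientations are given as [roll, pitch, yaw] about the fixed x, y, z axes, in that order (R = Rz(yaw) Ry(pitch) Rx(roll)).
In Python, from cell import * gives the robot as it stands.
- The arm moves only by the tool play_rows, never from a script. Its argument "motion" is one flat list of numbers, 7 for each row, row after row: the turn, a rotation vector about the tool's x, y, z in rad, then the shift along the tool's x, y, z in m, then the closure, from -1 (fully open) to 1 (shut), so that 0 is half open. In form: [rx, ry, rz, x, y, z, fingers, rx, ry, rz, x, y, z, fingers, ...]. A call has 1 to 20 rows; each row shifts and turns the pose as measured when the row begins, along the tool's axes as they then stand; what a row does not reach is not made up. A row lasts 1/10 s, in which the tool goes at most 50 mm and 8.59 degrees, less where a joint would pass 70% of its speed; a pose out of reach is approached as far as the arm can. A call with a gripper value outside its range is refused whole. The fingers move at their own pace and stop on an object; "newtons" is the grip in N (left out, the last holds). Time passes only in rows, so rows that do not move let the fingers close. It gives the time, the measured TCP pose, the force and the opening at its end, in the units of the state.
- read_state(): the state, without advancing time (a new reading comes with each control period).
- camera(name): name is "side" or "top" or "wrist"; returns (picture, depth): 384x512x3 uint8, blue, green, red; 384x512 float32, mm along the optical axis (not along the pixel's ray), 0 where there is no reading.
- camera_params(name): a dict with "fx", "fy", "cx", "cy" (pixels), "T" (4x4, takes a point from camera to world coordinates). Camera axes: x right, y down, z forward; pixel columns grow to the right and rows downward; lengths in mm; the calibration is good to about 2 mm. A picture is of the moment at which its call begins: read the wrist's pose just before it. camera_params takes no time and is no camera call; for the wrist camera it gives the pose at the moment of the call.
- sign_off(): hands the job in, once; it reports no verdict.
Trained networks look in the newest picture that a camera, given by its name, has taken for a name from the list of things; names that differ only in an ending like _2 or _b are one class to them, and where a whole thing is asked for, a point or a joint stands for the part that bears it (a point fixed in the world has none). Each returns a list of dicts, best first, with "conf" (0 to 1); they miss things now and then, are a little off and sometimes report something else, mostly with a low value. They report only what shows in the picture. A call takes as long as a camera call.
- masks_of(camera, name): "region" (384x512 bool, what is visible of it).
- place_of(camera, name): "at" ([x, y, z] in mm, in the coordinates of the camera as it stood for that picture, good to about 4 mm: a listed point, or the origin of a listed thing).
The state is a dict: "clock": time; "joints": joint angles; "qd": joint speeds; "effort": joint torques, N m; "eef_pos": TCP position; "eef_rot": TCP orientation; "wrist_force": force on the tool from outside, world axes, zero at the start; "moment": the same for the moment, N m; "finger_gap": finger opening in mm.
Only numpy, scipy, OpenCV 4.12 (cv2) and the standard library are available. Lean on these libraries where they do the work, as an engineer would, in place of code of your own. Each camera call takes 0.05 s, during which the arm holds its last target.

## Working session

There is one attempt and no reset: what is moved stays moved. The work goes in short steps, Python scripts to look and compute and a tool call to move; the robot and the scene stay as the last step left them, time stands still between calls to the robot, and variables do not carry over. Pictures are saved under pics/ and viewed, and the job is handed in when it is done.

Besides the shell and the picture viewer there is one more tool, called after "Request:" as a command line: name --argument value ..., lists and objects as JSON in quotes. play_rows: Moves the arm, as the interface text tells. Its arguments: {"type":"object","properties":{"motion":{"type":"array","items":{"type":"number"}},"newtons":{"type":"number"}},"required":["motion"]}

```bash
mkdir -p pics; python3 - <<'E'
from cell import *
import cv2,numpy as np
s=read_state();print({k:np.round(v,3) for k,v in s.items()})
for c in ["top","side"]:
    p,d=camera(c);cv2.imwrite(f"pics/{c}0.png",p)
    P=camera_params(c);T=np.array(P["T"]);print(c,np.round(T,3).tolist(),P["fx"],P["cx"],P["cy"])
    for n in ["offcut_box","row_mid","press_a","ledge","tape_roll","marker","water_bottle","concrete_block","mug"]:
        for r in place_of(c,n)[:5]:
            print(n,round(r["conf"],2),np.round((T@np.append(r["at"],1))[:3],1))
E
```

```text
{'clock': np.float64(0.0), 'joints': array([ 1.15 ,  0.3  ,  1.522, -0.   ,  1.321, -0.067]), 'qd': array([-0.   , -0.001, -0.002,  0.   ,  0.001, -0.001]), 'effort': array([-0.0000e+00, -5.3181e+01, -3.5274e+01,  7.1000e-02,  2.4000e-02,
       -0.0000e+00]), 'eef_pos': array([190.454, 515.695, 204.887]), 'eef_rot': array([ 3.094,  1.57 , -1.972]), 'wrist_force': array([ 0.719,  0.212, -1.459]), 'moment': array([0.024, 0.008, 0.018]), 'finger_gap': np.float64(94.118)}
top [[-0.024, -0.999, 0.026, 466.68], [-1.0, 0.024, 0.019, 0.561], [-0.019, -0.026, -0.999, 1344.6], [0.0, 0.0, 0.0, 1.0]] 457.02064114584135 252.3990372729439 190.19578095219123
offcut_box 0.65 [ 5.754e+02 -3.200e+00  1.000e-01]
row_mid 0.9 [580.   -4.2 102.7]
row_mid 0.44 [ 435.1 -418.1   -1.8]
press_a 0.91 [515.4 130.4  98.4]
press_a 0.83 [ 569.5 -151.2   97.1]
press_a 0.63 [529.6  38.7 103.2]
press_a 0.57 [556.4 -55.1 101.1]
ledge 0.72 [678.1  20.6  99.7]
tape_roll 0.92 [658.8 113.2  99.2]
marker 0.54 [693.5 -15.  103.2]
marker 0.43 [ 571.7 -146.2   98.6]
water_bottle 0.68 [ 655.5 -444.5    1.8]
water_bottle 0.35 [533.   39.  102.1]
concrete_block 0.58 [556.3 419.5  -3.4]
mug 0.68 [ 4.331e+02 -4.173e+02  4.000e-01]
side [[-0.995, -0.081, 0.062, 424.483], [-0.1, 0.664, -0.741, 1053.106], [0.019, -0.743, -0.669, 1016.661], [0.0, 0.0, 0.0, 1.0]] 414.48632671675233 247.47698106845067 183.42569181535748
offcut_box 0.88 [577.6   1.9   2.3]
row_mid 0.66 [575.9   0.6 100.9]
press_a 0.96 [513.  135.  100.4]
press_a 0.77 [ 570.2 -145.5  101. ]
press_a 0.76 [533.   36.7 101.5]
press_a 0.66 [553.1 -53.1 101.3]
ledge 0.82 [677.4  23.   98.8]
tape_roll 0.58 [657.3 116.5 101.3]
marker 0.41 [698.7  -8.6  99. ]
water_bottle 0.92 [ 6.527e+02 -4.448e+02  6.000e-01]
concrete_block 0.77 [560.4 417.5  -0.8]
concrete_block 0.68 [ 346.1 -249.4    0.6]
mug 0.84 [ 438.7 -414.5    1.5]
```

View pics/top0.png

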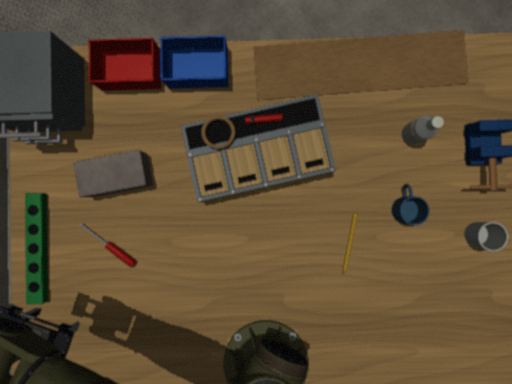

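View pics/side0.png

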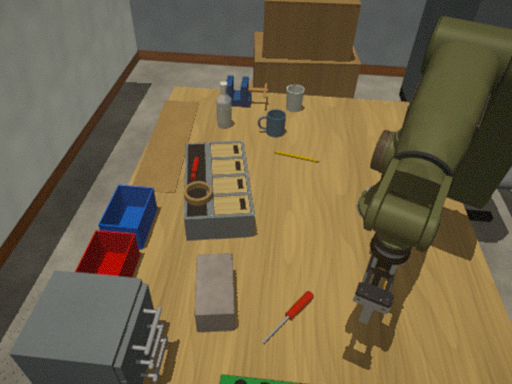

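```bash
cat > h.py <<'E'
from cell import *
import cv2,numpy as np
from scipy.spatial.transform import Rotation as R
E
python3 - <<'E'
from h import *
pts={}
for c in ["top","side"]:
    p,d=camera(c);P=camera_params(c);T=np.array(P["T"])
    hsv=cv2.cvtColor(p,cv2.COLOR_BGR2HSV)
    v,u=np.nonzero(d>0);z=d[v,u]
    X=np.stack([(u-P["cx"])/P["fx"]*z,(v-P["cy"])/P["fy"]*z,z,np.ones(len(z))])
    W=np.full(d.shape+(3,),np.nan);W[v,u]=(T@X)[:3].T
    for a in [(514,132),(531,38),(555,-54),(570,-148)]:
        dist=np.hypot(W[...,0]-a[0],W[...,1]-a[1])
        m=(dist<38)&(p.max(2)<50)&(W[...,2]>85)
        n,l,st,ce=cv2.connectedComponentsWithStats(m.astype(np.uint8))
        i=1+np.argmax(st[1:,4]); print(c,a,st[i,4],np.round(W[l==i].mean(0),1))
    for nm in ["offcut_box"]:
        m=masks_of(c,nm)[0]["region"]&(W[...,2]>92)&(W[...,2]<108)
        r=cv2.minAreaRect(W[m][:,:2].astype(np.float32));print(c,r)
s=read_state();M=R.from_euler('xyz',s["eef_rot"]).as_matrix();print(np.round(M,3))
E
```

```text
top (514, 132) 74 [513.8 131.2 100.7]
top (531, 38) 76 [532.5  38.5 100.2]
top (555, -54) 77 [551.2 -53.7 100.5]
top (570, -148) 76 [ 569.6 -145.7  100.3]
top ((614.480224609375, 7.6484222412109375), (217.0185089111328, 388.74993896484375), 11.203742027282715)
side (514, 132) 4 [511.2 146.1 100.9]
side (531, 38) 2 [538.4  26.7  99.8]
side (555, -54) 2 [554.5 -66.5 100.1]
side (570, -148) 2 [ 572.  -136.3   98.1]
side ((616.6290893554688, 10.203445434570312), (215.79888916015625, 393.5348815917969), 11.423175811767578)
[[-0.    -0.938  0.346]
 [ 0.     0.346  0.938]
 [-1.     0.     0.   ]]
```

Request:
play_rows --motion '[-0.138,0,0,0,0,0,1,-0.138,0,0,0,0,0,1,-0.138,0,0,0,0,0,1,-0.138,0,0,0,0,0,1,0,0,0,0,-0.016,-0.03,1,0,0,0,0,-0.016,-0.03,1,0,0,0,0,-0.016,-0.03,1,0,0,0,0,-0.016,-0.03,1,0,0,0,0,-0.016,-0.03,1,0,0,0,0,-0.016,-0.03,1,0,0,0,0,-0.016,-0.03,1,0,0,0,0,-0.016,-0.03,1,0,0,0,0,-0.016,-0.03,1,0,0,0,0,-0.016,-0.03,1,0,0,0,0,-0.016,-0.03,1,0,0,0,0,-0.016,-0.03,1,0,0,0,0,-0.016,-0.03,1,0,0,0,0,-0.016,-0.03,1,0,0,0,0,0,0,1,0,0,0,0,0,0,1]' --newtons 30

```text
clock: 3.2
eef_pos: [512.8, 140.5, 205.8]
eef_rot: [-1.193, 1.568, 0.601]
wrist_force: [-0.6, 0.9, -0.1]
finger_gap: 0.4
```

```bash
cat >> h.py <<'E'
S={'a':(513.8,131.2),'b':(532.5,38.5),'c':(551.2,-53.7),'d':(569.6,-145.7)}
def rel():
    s=read_state();M=R.from_euler('xyz',s["eef_rot"]).as_matrix()
    print(s["clock"],np.round(s["eef_pos"],1),"F",np.round(s["wrist_force"],2),"gap",s["finger_gap"])
    g=np.array([[0,.197,-.98],[0,-.98,-.197]]);
    Mw=np.array([[0,-.9804,-.197],[0,-.197,.9804],[-1,0,0]])
    Mw=np.stack([[0,0,-1],[-.9804,-.197,0],[-.197,.9804,0]],1)
    print("turn",np.round(R.from_matrix(M.T@Mw).as_rotvec(),4))
    for k,q in S.items(): print(k,np.round(M.T@(np.append(q,100.4)-s["eef_pos"]),1))
E
python3 -c "from h import *;rel()"
```

```text
3.2 [512.8 140.5 205.8] F [-0.6   0.89 -0.11] gap 0.4340976063409551
turn [0.0253 0.001  0.0023]
a [105.4   1.4  -9.4]
b [ 105.3    3.7 -104. ]
c [ 105.3    5.9 -198. ]
d [ 105.2    8.4 -291.8]
```

Request:
play_rows --motion '[0.025,0,0,0.02,0.0005,-0.003,1,0,0,0,0.025,0.0005,-0.003,1,0,0,0,0.025,0.0005,-0.003,1,0,0,0,0.015,0,0,1,0,0,0,0.007,0,0,1,0,0,0,0,0,0,1]'

```text
clock: 3.8
eef_pos: [511.5, 135.6, 112.2]
eef_rot: [-1.286, 1.566, 0.487]
wrist_force: [0.7, 0.5, 0.3]
finger_gap: 0.5
```

```bash
python3 -c "from h import *;rel()"
```

```text
3.8 [511.5 135.6 112.2] F [0.69 0.47 0.27] gap 0.5337154004023438
turn [0.004  0.0015 0.0051]
a [11.8 -1.4 -4.8]
b [ 11.7  -1.1 -99.4]
c [  11.5   -0.8 -193.4]
d [  11.4   -0.4 -287.3]
```

Request:
play_rows --motion '[0,0,0,0.004,-0.001,-0.002,1,0,0,0,0.003,0,-0.001,1,0,0,0,0.002,0,0,1,0,0,0,0.001,0,0,1,0,0,0,0.001,0,0,1,0,0,0,0.001,0,0,1]'

```text
clock: 4.4
eef_pos: [514.2, 133.7, 102.3]
eef_rot: [-1.416, 1.561, 0.358]
wrist_force: [0.5, 0.1, 0.4]
finger_gap: 0.7
```

Request:
play_rows --motion '[0,0,0,0.001,0,0,1,0,0,0,0.001,0,0,1,0,0,0,0.001,0,0,1,0,0,0,0.001,0,0,1]'

```text
clock: 4.8
eef_pos: [514.3, 133.6, 98.3]
eef_rot: [-1.418, 1.561, 0.356]
wrist_force: [-2.0, -0.5, 1.5]
finger_gap: 0.6
```

Request:
play_rows --motion '[0,0,0,0.001,0,0,1,0,0,0,0.001,0,0,1,0,0,0,0.001,0,0,1]'

```text
clock: 5.1
eef_pos: [514.2, 133.6, 95.1]
eef_rot: [-1.416, 1.561, 0.358]
wrist_force: [-1.2, 0.2, 1.4]
finger_gap: 0.4
```

Request:
play_rows --motion '[0,0,0,0.001,0,0,1,0,0,0,0.001,0,0,1,0,0,0,0.001,0,0,1,0,0,0,0.001,0,0,1]'

```text
clock: 5.5
eef_pos: [514.5, 133.7, 90.9]
eef_rot: [-1.43, 1.561, 0.344]
wrist_force: [-0.9, 0.1, 1.5]
finger_gap: 0.5
```

```bash
python3 - <<'E'
from h import *
for c in ["wrist","side"]:
    p,d=camera(c); 
    if c=="side": p=cv2.resize(p[130:250,160:280],None,fx=5,fy=5)
    cv2.imwrite(f"pics/{c}1.png",p)
rel()
E
```

```text
5.6 [514.5 133.7  90.8] F [0.67 0.17 1.72] gap 0.3502973254844174
turn [0.0049 0.0014 0.0099]
a [-9.6  1.1 -2.3]
b [ -9.7   1.5 -96.9]
c [  -9.9    1.7 -190.9]
d [ -10.     2.3 -284.8]
```

View pics/wrist1.png

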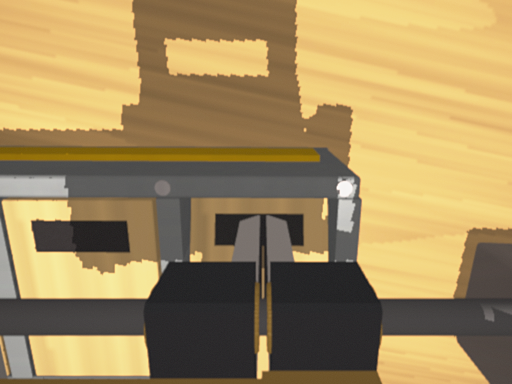

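View pics/side1.png

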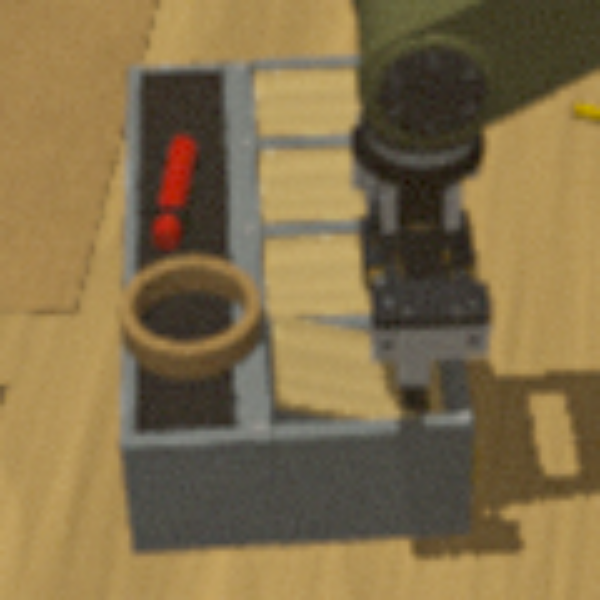

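In the wrist picture the strip under the fingers (about 260,228) is sunk. In the side picture the nearest cover (about 330,360 in the crop) is tilted, so cover A rocks. I'll keep pushing it down.

Request:
play_rows --motion '[0,0,0,0.002,0,0,1,0,0,0,0.002,0,0,1,0,0,0,0.002,0,0,1,0,0,0,0.002,0,0,1,0,0,0,0.002,0,0,1,0,0,0,0.002,0,0,1,0,0,0,0.002,0,0,1]'

```text
clock: 6.3
eef_pos: [515.1, 133.8, 76.1]
eef_rot: [-1.443, 1.559, 0.331]
wrist_force: [0.2, 0.5, 2.7]
finger_gap: 0.4
```

Request:
play_rows --motion '[0,0,0,0.001,0,0,1,0,0,0,0.001,0,0,1,0,0,0,0.001,0,0,1,0,0,0,0.001,0,0,1]'

```text
clock: 6.7
eef_pos: [514.8, 133.8, 71.3]
eef_rot: [-1.431, 1.56, 0.343]
wrist_force: [-0.4, -0.6, 2.3]
finger_gap: 0.5
```

Request:
play_rows --motion '[0,0,0,0.001,0,0,1,0,0,0,0.001,0,0,1,0,0,0,0.001,0,0,1,0,0,0,0.001,0,0,1]'

```text
clock: 7.1
eef_pos: [515.6, 134.0, 69.8]
eef_rot: [-1.466, 1.558, 0.308]
wrist_force: [-8.0, -1.3, 16.8]
finger_gap: 0.4
```

Request:
play_rows --motion '[0,0,0,0.001,0,0,1,0,0,0,0.001,0,0,1]'

```text
clock: 7.3
eef_pos: [515.6, 134.0, 69.8]
eef_rot: [-1.479, 1.558, 0.296]
wrist_force: [-7.9, -1.7, 16.0]
finger_gap: 0.4
```

The stop is met about 30 mm down, with force up to 16 N. Now I draw straight up.

Request:
play_rows --motion '[0,0,0,-0.003,0,0,1,0,0,0,-0.006,0,0,1,0,0,0,-0.01,0,0,1,0,0,0,-0.02,0,0,1,0,0,0,-0.03,0,0,1,0,0,0,-0.03,0,0,1,0,0,0,-0.03,0,0,1,0,0,0,-0.03,0,0,1,0,0,0,0,0.03,0,1,0,0,0,0,0.03,0,1,0,0,0,0,0.03,0,1,0,0,0,0,0.03,0,1,0,0,0,0,0,0,1,0,0,0,0,0,0,1]'

```text
clock: 8.7
eef_pos: [391.5, 108.1, 240.5]
eef_rot: [-1.511, 1.552, 0.263]
wrist_force: [0.7, -0.4, -0.2]
finger_gap: 0.7
```

```bash
python3 - <<'E'
from h import *
for c in ["wrist","side","top"]:
    p,d=camera(c);P=camera_params(c);T=np.array(P["T"])
    cv2.imwrite(f"pics/{c}2.png",p)
    if c!="wrist":
        v,u=np.nonzero(d>0);z=d[v,u]
        W=(T@np.stack([(u-P["cx"])/P["fx"]*z,(v-P["cy"])/P["fy"]*z,z,np.ones(len(z))]))[:3].T
        e=np.array([.9804,.197]);n=np.array([-.197,.9804]);o=np.array([513.8,131.2])+35*e
        xb=(W[:,:2]-o)@e;yb=(W[:,:2]-o)@n
        for i,k in enumerate("abcd"):
            m=(abs(yb+94*i)<30)&(abs(xb)<50)&(W[:,2]<160)
            m&=(xb>2)
            print(c,k,m.sum(),"slope rad",np.arctan(np.polyfit(xb[m],W[m,2],1)[0]) if m.sum()>9 else None,np.round(W[m,2].max(),1))
        for nm in ["tape_roll","marker"]: print(nm,[np.round((T@np.append(r["at"],1))[:3],1) for r in place_of(c,nm)[:1]])
rel()
E
```

```text
side a 153 slope rad 0.8379559417350629 145.4
side b 164 slope rad 0.0010445199714647295 103.9
side c 151 slope rad 0.005991894443221084 104.3
side d 130 slope rad 0.0025989951475624356 105.2
tape_roll [array([661.4, 119.3, 101.3])]
marker [array([695.2,  -9.4, 101.3])]
top a 309 slope rad 0.8416727719377871 145.1
top b 383 slope rad 0.003348082411626581 106.1
top c 382 slope rad -0.025161660789107927 107.2
top d 386 slope rad 0.00011376930546901219 108.4
tape_roll []
marker [array([573.7,  -3.5,  -3.5])]
9.05 [391.6 108.2 239.4] F [-0.08 -0.31  0.17] gap 0.338202486280857
turn [0.005  0.0011 0.016 ]
a [ 141.  -122.    -2.2]
b [ 140.9 -121.6  -96.8]
c [ 140.8 -121.3 -190.9]
d [ 140.7 -120.8 -284.7]
```

View pics/side2.png

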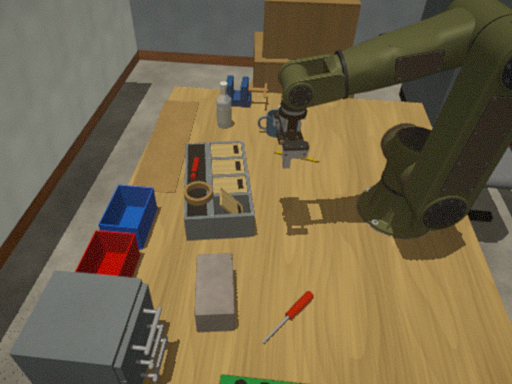

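View pics/wrist2.png

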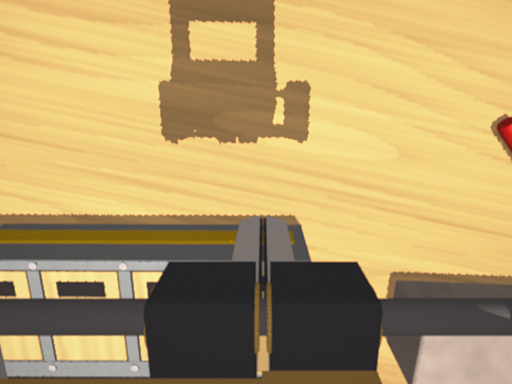

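In the side picture cover A stands steeply open (about 230,203). The other three covers are flat, the tape roll and marker are where they were, and the arm is clear.

```bash
python3 -c "
from cell import *
sign_off()"
```

```text
the job is handed in; nothing more can be done
```

I pressed the leftmost cover (A) first and it rocked, so I didn't touch the other three. I pushed it down to its stop, which it met about 30 mm below the box top with a wrist force of about 18 N. Then I drew the arm straight up and back, and handed the job in at about 9 s.

**Covers:** The depth images from both cameras put cover A's tilt at about 0.84 rad, with its far edge at 145 mm, which fits the 0.9 rad stop. Covers B, C and D measured within 0.03 rad of flat.

**Loose things:** In the side view the tape roll and marker were within about 5 mm of their starting places, which is about as good as that measurement gets. I checked the rest of the bench only by eye, and nothing had moved.

**A check that failed:** In the last top view the network missed the tape roll, and it put the marker at table height under the box, which cannot be right. I relied on the side camera for those two.

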